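Find and open the free flap of the casting chest

TASK

Only one of the five identical flaps on top of the white chest covers an empty compartment. Press down on the flaps' long ends, on the robot's side, to find the one that rocks, then push that one open as far as it goes and leave it open for the next casting. Only press, without forcing the stuck flaps; nothing is to be picked up, and the things around and on the chest stay where they are.

Things in the scene. Friction and masses are not known exactly. Their poses are not given: they have to be found in the camera images.
- chest: White laminate storage chest fixed on the table, 186 (x) x 412 (y) x 100 (z) mm; origin at the centre of its underside; x points away from the robot's side, y along its row of five identical wooden flaps, flush with its top, centred at chest y = +156, +78, 0, -78, -156 mm. Behind them is a fixed deck with small things on it. Do not press chest or flaps with more than 60 N.
- row_mid (a point): Top of the middle flap, on its axle line (chest x -14, y 0, z 100 mm). Under each flap is a well 100 x 72 mm, its floor 90 mm below the top. Four wells are packed full up to the flap, so that their flaps give only a few mm (springy packing: about 1 mm at 10 N, 5 mm at 40 N) and come back; one is nearly empty (only its bottom 25 mm is filled). Which one differs every time and cannot be seen.
- flap0 (a joint): Angle of flap 0 (0 is at the chest's +y end, 4 at its -y end), rad: 0 shut and level, growing as the long end goes down into the well and the short end rises, to a stop at 0.90. The short end cannot be pressed down. The free flap yields to 2 to 5 N at its push point and stays at any angle where it is left.
- flap0_push (a point): Push point of flap 0: on its top, mid-width, on the long end, 40 mm from the axle, 26 mm from the edge on the robot's side; moves with the flap. The flap is 96 (x) x 70 (y) x 8 mm; its axle lies along y, 30 mm from the far edge, 4 mm under the top, marked by a thin dark line. A fingertip 22 mm wide put here must go down some 40 mm to open the flap to its stop.
- flap1 (a joint): Angle of flap 1 (0 is at the chest's +y end, 4 at its -y end), rad: 0 shut and level, growing as the long end goes down into the well and the short end rises, to a stop at 0.90. The short end cannot be pressed down. The free flap yields to 2 to 5 N at its push point and stays at any angle where it is left.
- flap1_push (a point): Push point of flap 1: on its top, mid-width, on the long end, 40 mm from the axle, 26 mm from the edge on the robot's side; moves with the flap. The flap is 96 (x) x 70 (y) x 8 mm; its axle lies along y, 30 mm from the far edge, 4 mm under the top, marked by a thin dark line. A fingertip 22 mm wide put here must go down some 40 mm to open the flap to its stop.
- flap2 (a joint): Angle of flap 2 (0 is at the chest's +y end, 4 at its -y end), rad: 0 shut and level, growing as the long end goes down into the well and the short end rises, to a stop at 0.90. The short end cannot be pressed down. The free flap yields to 2 to 5 N at its push point and stays at any angle where it is left.
- flap2_push (a point): Push point of flap 2: on its top, mid-width, on the long end, 40 mm from the axle, 26 mm from the edge on the robot's side; moves with the flap. The flap is 96 (x) x 70 (y) x 8 mm; its axle lies along y, 30 mm from the far edge, 4 mm under the top, marked by a thin dark line. A fingertip 22 mm wide put here must go down some 40 mm to open the flap to its stop.
- flap3 (a joint): Angle of flap 3 (0 is at the chest's +y end, 4 at its -y end), rad: 0 shut and level, growing as the long end goes down into the well and the short end rises, to a stop at 0.90. The short end cannot be pressed down. The free flap yields to 2 to 5 N at its push point and stays at any angle where it is left.
- flap3_push (a point): Push point of flap 3: on its top, mid-width, on the long end, 40 mm from the axle, 26 mm from the edge on the robot's side; moves with the flap. The flap is 96 (x) x 70 (y) x 8 mm; its axle lies along y, 30 mm from the far edge, 4 mm under the top, marked by a thin dark line. A fingertip 22 mm wide put here must go down some 40 mm to open the flap to its stop.
- flap4 (a joint): Angle of flap 4 (0 is at the chest's +y end, 4 at its -y end), rad: 0 shut and level, growing as the long end goes down into the well and the short end rises, to a stop at 0.90. The short end cannot be pressed down. The free flap yields to 2 to 5 N at its push point and stays at any angle where it is left.
- flap4_push (a point): Push point of flap 4: on its top, mid-width, on the long end, 40 mm from the axle, 26 mm from the edge on the robot's side; moves with the flap. The flap is 96 (x) x 70 (y) x 8 mm; its axle lies along y, 30 mm from the far edge, 4 mm under the top, marked by a thin dark line. A fingertip 22 mm wide put here must go down some 40 mm to open the flap to its stop.
- mould_mid (a point): White ring mould, 52 mm across, 26 mm high, on the chest's deck; loose. Point at its centre, half-way up. To be left alone.
- dome_mid (a point): Dark green resin dome, 48 mm across, 27 mm high, on the deck; loose. Point at its centre, half-way up. To be left alone.
- pot_mid (a point): Small amber jar, 44 mm across, 42 mm high, on the deck; loose. Point at its centre, half-way up. To be left alone.
- mug_mid (a point): White mug with stirring sticks, 82 mm across, 95 mm high (sticks to about 175 mm), left of the chest; loose. Point at its centre, half-way up. To be left alone.
- bottle_mid (a point): Clear bottle, 60 mm across, 150 mm high, left of the chest; loose. Point at its centre, half-way up. To be left alone.
- tape_mid (a point): Roll of clear tape, 90 mm across, 24 mm high, in front of the chest; loose. Point at its centre, half-way up. To be left alone.
- basket_mid (a point): Wooden tray of castings, 130 x 170 x 45 mm, right of the chest; loose. Point at its centre, half-way up. To be left alone.
- spatula_grip (a point): Spatula, 190 mm long, lying in front of the chest; loose. Point on its handle. To be left alone.

How it is judged:
By the outcome, as a careful person would: the job done as asked, in the order asked, and still so for the second after the job is handed in, with the robot touching nothing.
It also fails if it takes over 48 s, if anything falls off the work surface, if the arm or the gripper's body presses on something with over 40 N, if the wrist force passes 120 N, or if a joint passes its speed limit or range.

ROBOT

A 6-joint arm with a two-finger parallel gripper is mounted at the origin on the work surface. World frame = base frame: x ahead of the robot, y to its left, z up, the work surface at z = 0. Lengths are in m, angles in rad, forces in N, time in s.
With the tool pointing down it reaches from about 0.325 to 1 m from the base axis. Payload 5.1 kg.
Tool frame: the origin (TCP) lies midway between the tips of the shut fingers; the grasp point (between the pads) lies 19 mm behind it; z points along the fingers, x is the direction in which the jaws open and shut, and the axes are right-handed (so a half turn about z gives the same grasp; the last joint's range is limited). The gripper opens to 85 mm and grips with 20 to 120 N. Pads are 22 mm wide; open, the fingers measure 114 mm over their backs; the gripper's body (76 mm by 85 mm) begins 54 mm behind the grasp point. The pads swing forward as they close: fully open they stand 13 mm farther back than shut.
Start: joints at [-1.301, 0.124, 1.65, -0, 1.367, -0.083], TCP at [0.225, -0.61, 0.231] pointing down, gripper open.
Joint ranges: [-2.61, 2.61], [-1.02, 2.33], [0.03, 2.71], [-1.35, 4.49], [0.32, 2.68], [-2.91, 2.91]. Speed limits (rad/s): [2.57, 2.57, 3.14, 3.14, 3.14, 3.14].

INTERFACE

Orientations are given as a unit quaternion [x, y, z, w].
In Python, from rig import * gives the robot as it stands.
- The arm moves only by the shell command python3 -m handwheel 'ROWS' [FORCE]. ROWS is JSON, one flat list of numbers, 7 for each row, row after row: the shift along the tool's x, y, z in mm, then the turn, a rotation vector about the tool's x, y, z in rad, then the opening, from 0 (shut) to 1 (fully open). A call has exactly 10 rows; each row shifts and turns the pose as measured when the row begins, along the tool's axes as they then stand; what a row does not reach is not made up. A row lasts 1/8 s, in which the tool goes at most 62.5 mm and 10.7 degrees, less where a joint would pass 70% of its speed; a pose out of reach is approached as far as the arm can. A call is refused whole if a number of a shift passes 62.5 or a number of a turn 0.188, either way. A call with a gripper value outside its range is refused whole. The fingers move at their own pace and stop on an object; FORCE is the grip in N (left out, the last holds). Time passes only in rows, so rows that do not move let the fingers close, or fill a call up. It gives the time, the measured TCP pose, the force and the opening at its end, in the units of the state.
- get_obs(): the state, without advancing time (a new reading comes with each control period).
- get_image(name): name is "side" or "top" or "wrist"; returns (picture, depth): 420x560x3 uint8, blue, green, red; 420x560 float32, m along the optical axis (not along the pixel's ray), 0 where there is no reading.
- camera_model(name): a dict with "fx", "fy", "cx", "cy" (pixels), "world_from_camera" (4x4, takes a point from camera to world coordinates). Camera axes: x right, y up, looking along -z (the intrinsics and any distortion apply to the point x, -y, -z); pixel columns grow to the right and rows downward; lengths in m; the calibration is good to about 2 mm. A picture is of the moment at which its call begins: read the wrist's pose just before it. camera_model takes no time and is no camera call; for the wrist camera it gives the pose at the moment of the call.
- close_job(): hands the job in, once; it reports no verdict.
The state is a dict: "time_s": time; "joint_pos": joint angles; "qvel": joint speeds; "tau": joint torques, N m; "position": TCP position; "eef_rot": TCP orientation; "ft_force": force on the tool from outside, world axes, zero at the start; "torque": the same for the moment, N m; "gripper_width": finger opening in m.
Only numpy, scipy, OpenCV 4.12 (cv2) and the standard library are available. Lean on these libraries where they do the work, as an engineer would, in place of code of your own. Each camera call takes 0.05 s, during which the arm holds its last target.

## Working session

There is one attempt and no reset: what is moved stays moved. The work goes in short steps, Python scripts to look and compute and a shell command to move; the robot and the scene stay as the last step left them, time stands still between calls to the robot, and variables do not carry over. Pictures are saved under pics/ and viewed, and the job is handed in when it is done.

```bash
mkdir -p pics; ls
python3 - <<'E'
from rig import *
import cv2, numpy as np
o=get_obs(); print(o)
for n in ("top","side"):
    m=camera_model(n); print(n,{k:(np.round(v,4).tolist()) for k,v in m.items()})
    p,d=get_image(n); cv2.imwrite(f"pics/{n}0.png",p); np.save(f"{n}0.npy",d)
E
```

```text
pics
{'time_s': 0.0, 'joint_pos': array([-1.30059739e+00,  1.24529321e-01,  1.65166196e+00,  1.69736848e-05,
        1.36749274e+00, -8.26064301e-02]), 'qvel': array([ 3.36109492e-05, -2.18086353e-04, -2.91252051e-04,  1.55997005e-03,
       -3.06758052e-04,  1.47227299e-03]), 'tau': array([ 2.13140578e-03, -4.23615396e+01, -3.65445936e+01,  5.95565189e-05,
        6.96549032e-03, -8.89163942e-06]), 'position': array([ 0.22440721, -0.60939127,  0.23004446]), 'eef_rot': array([ 8.20221626e-01, -5.72044920e-01, -8.00113937e-04, -6.73309950e-04]), 'ft_force': array([0.17052523, 0.59020476, 1.11673555]), 'torque': array([ 0.00641432,  0.00279578, -0.0104719 ]), 'gripper_width': 0.08553250357513216}
top {'fx': 544.7179, 'fy': 544.7179, 'cx': 287.5332, 'cy': 214.0233, 'world_from_camera': [[-0.009, 0.9895, -0.1444, 0.3255], [-1.0, -0.0091, -0.0003, 0.0045], [-0.0016, 0.1444, 0.9895, 1.5761], [0.0, 0.0, 0.0, 1.0]]}
side {'fx': 457.1755, 'fy': 457.1755, 'cx': 280.8196, 'cy': 206.0692, 'world_from_camera': [[-0.7453, 0.4854, -0.4571, -0.0182], [-0.6667, -0.532, 0.5221, 0.6478], [0.0103, 0.6938, 0.7201, 0.9779], [0.0, 0.0, 0.0, 1.0]]}
```

View pics/top0.png

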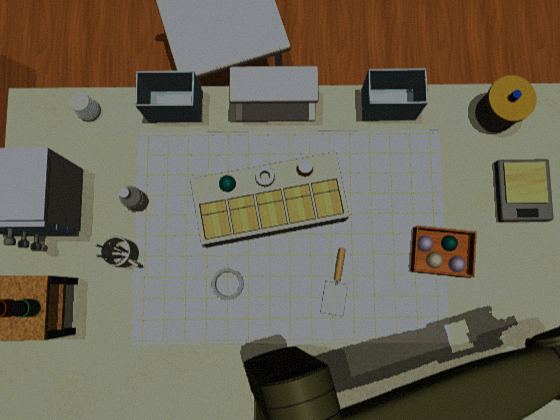

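View pics/side0.png

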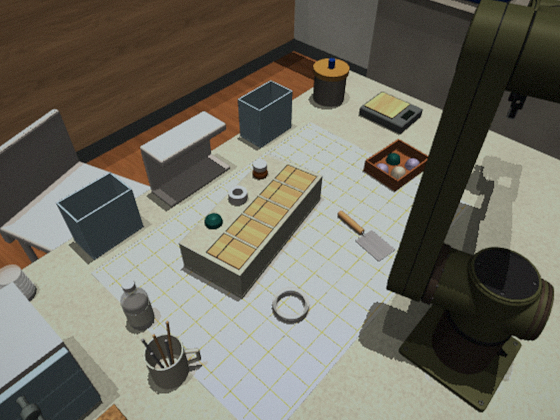

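The top view shows the chest with its flap row running from about (200,222) to (345,197), so flap 0 is on the left. The deck items are behind the row, at (227,183), (264,177) and (305,168). I'll measure the flaps next.

```bash
cat > h.py <<'E'
import numpy as np, cv2
def ray(m,uv,z):
    T=np.array(m["world_from_camera"]); uv=np.atleast_2d(uv).astype(float)
    d=np.c_[(uv[:,0]-m["cx"])/m["fx"],-(uv[:,1]-m["cy"])/m["fy"],-np.ones(len(uv))]@T[:3,:3].T
    return T[:3,3]+d*((z-T[2,3])/d[:,2:3])
E
python3 - <<'E'
from rig import *
from h import *
for n,roi in (("top",(185,165,360,245)),("side",(170,150,340,290))):
    m=camera_model(n); p=cv2.imread(f"pics/{n}0.png"); d=np.load(f"{n}0.npy")
    print(m.keys())
    hsv=cv2.cvtColor(p,cv2.COLOR_BGR2HSV)
    k=cv2.inRange(hsv,(12,85,90),(32,255,255)); z=np.zeros_like(k); a,b,c,e=roi; z[b:e,a:c]=k[b:e,a:c]
    cs,_=cv2.findContours(z,cv2.RETR_EXTERNAL,cv2.CHAIN_APPROX_NONE)
    cs=[c for c in cs if cv2.contourArea(c)>30]
    for c in cs: print(cv2.contourArea(c),cv2.boundingRect(c))
    allp=np.vstack(cs)[:,0]
    W=ray(m,allp,0.1)[:,:2]
    r=cv2.minAreaRect((W*1000).astype(np.float32)); print(n,r, cv2.boxPoints(r).round(1).tolist())
    v=cv2.resize(p[b:e,a:c],None,fx=4,fy=4,interpolation=cv2.INTER_CUBIC); vz=cv2.resize(z[b:e,a:c],None,fx=4,fy=4)
    cv2.imwrite(f"pics/{n}_crop.png",v[:600,:800])
    cv2.imwrite(f"pics/{n}_mask.png",vz[:600,:800])
    ys,xs=np.nonzero(z); dd=d[ys,xs]; T=np.array(m["world_from_camera"])
    P=np.c_[(xs-m["cx"])/m["fx"]*dd,-(ys-m["cy"])/m["fy"]*dd,-dd]@T[:3,:3].T+T[:3,3]
    print("height",np.percentile(P[:,2],[5,50,95]))
E
```

```text
dict_keys(['fx', 'fy', 'cx', 'cy', 'world_from_camera'])
824.5 (201, 200, 30, 39)
821.0 (228, 195, 31, 39)
802.5 (256, 190, 31, 38)
811.0 (284, 185, 31, 38)
813.5 (312, 180, 31, 38)
top ((556.529541015625, 50.13267517089844), (96.89232635498047, 380.8357238769531), 10.271158218383789) [[474.8999938964844, 228.89999389648438], [542.7999877929688, -145.89999389648438], [638.2000122070312, -128.60000610351562], [570.2000122070312, 246.10000610351562]]Traceback (most recent call last):
  File "<stdin>", line 14, in <module>
TypeError: only integer scalar arrays can be converted to a scalar index
```

```bash
cat >> h.py <<'E'
th=np.radians(10.27); ex=np.array([np.cos(th),np.sin(th)]); ey=np.array([-ex[1],ex[0]])
C=np.array([.5565,.0501])   # centre of flap row = chest (-32,0)
def push(i): return C+ex*(-.022)+ey*(.156-.078*i)
def state(o=None):
    from rig import get_obs
    from scipy.spatial.transform import Rotation as R
    o=get_obs(); r=R.from_quat(o["eef_rot"]); p=o["position"]
    print("t %.2f p %s F %s w %.3f"%(o["time_s"],(p*1000).round(1),o["ft_force"].round(1),o["gripper_width"]))
    want=R.from_matrix(np.c_[np.r_[-ey,0],np.r_[-ex,0],[0,0,-1]])
    print("turn left (tool)",(r.inv()*want).as_rotvec().round(4))
    for i in range(5):
        q=np.r_[push(i),.1]; print(i,(q*1000).round(1),"final-frame shift mm",(want.inv().apply(q-p)*1000).round(1))
E
python3 - <<'E'
from rig import *
from h import *
state()
for n,roi in (("top",(185,165,360,245)),("side",(170,150,340,290))):
    m=camera_model(n); p=cv2.imread(f"pics/{n}0.png"); d=np.load(f"{n}0.npy")
    hsv=cv2.cvtColor(p,cv2.COLOR_BGR2HSV)
    k=cv2.inRange(hsv,(12,85,90),(32,255,255)); z=np.zeros_like(k); a,b,c,e=roi; z[b:e,a:c]=k[b:e,a:c]
    cs=[q for q in cv2.findContours(z,cv2.RETR_EXTERNAL,cv2.CHAIN_APPROX_NONE)[0] if cv2.contourArea(q)>300]
    W=ray(m,np.vstack(cs)[:,0],0.1)[:,:2]*1000
    print(n,len(cs),cv2.minAreaRect(W.astype(np.float32)))
    ys,xs=np.nonzero(z); dd=d[ys,xs]; T=np.array(m["world_from_camera"])
    P=np.c_[(xs-m["cx"])/m["fx"]*dd,-(ys-m["cy"])/m["fy"]*dd,-dd]@T[:3,:3].T+T[:3,3]
    print("height",np.percentile(P[dd>0][:,2],[5,50,95]))
E
```

```text
t 0.10 p [ 224.4 -609.5  230.2] F [-0.6 -0.1 -0.7] w 0.085
turn left (tool) [-0.      0.0019  0.1735]
0 [507.  199.7 100. ] final-frame shift mm [-745.8 -422.4  130.2]
1 [520.9 122.9 100. ] final-frame shift mm [-667.8 -422.4  130.2]
2 [534.9  46.2 100. ] final-frame shift mm [-589.8 -422.4  130.2]
3 [548.8 -30.6 100. ] final-frame shift mm [-511.8 -422.4  130.2]
4 [ 562.7 -107.3  100. ] final-frame shift mm [-433.8 -422.4  130.2]
top 5 ((556.529541015625, 50.13267517089844), (96.89232635498047, 380.8357238769531), 10.271158218383789)
height [0.09347159 0.09998466 0.10517613]
side 5 ((556.5963134765625, 52.07548522949219), (96.7845230102539, 382.0647277832031), 10.2567138671875)
height [0.09519187 0.09825864 0.10109251]
```

The two views agree to within 2 mm: the flap row is 97 x 381 mm, against 96 x 382 given. Yaw is 10.27° and the top is at z = 0.099. Next I shut the fingers, align, and travel to above flap 4.

```bash
python3 -m handwheel '[-30,-30,0,0,0,0.09,0, -43,-42,0,0,0,0.085,0, -43,-42,0,0,0,0,0, -43,-42,0,0,0,0,0, -43,-42,0,0,0,0,0, -43,-42,0,0,0,0,0, -43,-42,0,0,0,0,0, -43,-42,0,0,0,0,0, -43,-42,0,0,0,0,0, -30,-30,0,0,0,0,0]' 40; python3 -c "from h import *; state()"
```

```text
time_s: 1.35
position: [0.5406, -0.1237, 0.2266]
eef_rot: [0.763, -0.647, -0.003, -0.002]
ft_force: [-0.2, -0.5, 0.3]
gripper_width: -0.0001
t 1.35 p [ 540.6 -123.7  226.6] F [-0.2 -0.5  0.3] w -0.000
turn left (tool) [ 0.0018  0.0069 -0.0147]
0 [507.  199.7 100. ] final-frame shift mm [-324.2  -24.6  126.6]
1 [520.9 122.9 100. ] final-frame shift mm [-246.2  -24.6  126.6]
2 [534.9  46.2 100. ] final-frame shift mm [-168.2  -24.6  126.6]
3 [548.8 -30.6 100. ] final-frame shift mm [-90.2 -24.6 126.6]
4 [ 562.7 -107.3  100. ] final-frame shift mm [-12.2 -24.6 126.6]
```

```bash
python3 -m handwheel '[-6,-12,20,0,0.007,-0.014,0, -6,-12,20,0,0,0,0, 0,0,20,0,0,0,0, 0,0,20,0,0,0,0, 0,0,12,0,0,0,0, 0,0,8,0,0,0,0, 0,0,4,0,0,0,0, 0,0,3,0,0,0,0, 0,0,0,0,0,0,0, 0,0,0,0,0,0,0]'; python3 -c "from h import *; state()"
```

```text
time_s: 2.6
position: [0.5629, -0.1065, 0.1137]
eef_rot: [0.768, -0.641, -0.001, 0.001]
ft_force: [-0.2, 0.0, 0.4]
gripper_width: -0.0004
t 2.60 p [ 562.9 -106.5  113.7] F [-0.2  0.   0.4] w -0.000
turn left (tool) [ 0.0021 -0.0003  0.0005]
0 [507.  199.7 100. ] final-frame shift mm [-3.112e+02  3.000e-01  1.370e+01]
1 [520.9 122.9 100. ] final-frame shift mm [-233.2    0.3   13.7]
2 [534.9  46.2 100. ] final-frame shift mm [-155.2    0.3   13.7]
3 [548.8 -30.6 100. ] final-frame shift mm [-77.2   0.3  13.7]
4 [ 562.7 -107.3  100. ] final-frame shift mm [ 0.8  0.3 13.7]
```

The tip is right over flap 4's push point. I'll press gently.

```bash
python3 -m handwheel '[0,0,5,0,0,0,0, 0,0,4,0,0,0,0, 0,0,2,0,0,0,0, 0,0,1,0,0,0,0, 0,0,1,0,0,0,0, 0,0,1,0,0,0,0, 0,0,1,0,0,0,0, 0,0,1,0,0,0,0, 0,0,1,0,0,0,0, 0,0,0,0,0,0,0]'; python3 -c "from h import *; state()"
```

```text
time_s: 3.85
position: [0.5631, -0.1065, 0.0967]
eef_rot: [0.768, -0.641, -0.0, 0.001]
ft_force: [-0.3, -0.4, 1.0]
gripper_width: 0.0001
t 3.85 p [ 563.1 -106.5   96.7] F [-0.3 -0.4  1. ] w 0.000
turn left (tool) [ 0.0016 -0.0008  0.0008]
0 [507.  199.7 100. ] final-frame shift mm [-311.3    0.6   -3.3]
1 [520.9 122.9 100. ] final-frame shift mm [-233.3    0.6   -3.3]
2 [534.9  46.2 100. ] final-frame shift mm [-155.3    0.6   -3.3]
3 [548.8 -30.6 100. ] final-frame shift mm [-77.3   0.6  -3.3]
4 [ 562.7 -107.3  100. ] final-frame shift mm [ 0.7  0.6 -3.3]
```

```bash
python3 -m handwheel '[0,0,1,0,0,0,0, 0,0,1,0,0,0,0, 0,0,1,0,0,0,0, 0,0,1,0,0,0,0, 0,0,0,0,0,0,0, 0,0,0,0,0,0,0, 0,0,0,0,0,0,0, 0,0,0,0,0,0,0, 0,0,0,0,0,0,0, 0,0,0,0,0,0,0]'; python3 -c "from h import *; state()"
```

```text
time_s: 5.1
position: [0.5633, -0.1065, 0.0925]
eef_rot: [0.768, -0.641, -0.0, 0.001]
ft_force: [-1.1, 0.1, 1.0]
gripper_width: 0.0
t 5.10 p [ 563.3 -106.5   92.5] F [-1.1  0.1  1. ] w 0.000
turn left (tool) [ 0.0011 -0.0009  0.0008]
0 [507.  199.7 100. ] final-frame shift mm [-311.3    0.8   -7.5]
1 [520.9 122.9 100. ] final-frame shift mm [-233.3    0.8   -7.5]
2 [534.9  46.2 100. ] final-frame shift mm [-155.3    0.8   -7.5]
3 [548.8 -30.6 100. ] final-frame shift mm [-77.3   0.8  -7.5]
4 [ 562.7 -107.3  100. ] final-frame shift mm [ 0.7  0.8 -7.5]
```

Flap 4 is down 7.5 mm with hardly any force, so it looks free (a packed one would take 40 N or more by now). I'll look before going on.

Run:
```python
from rig import *
import cv2
p,d=get_image("side"); q,_=get_image("top")
cv2.imwrite("pics/s1.png",cv2.resize(p[140:300,180:380],None,fx=4,fy=4,interpolation=2)[:600,:800])
```

```text
(no output)
```

View pics/s1.png

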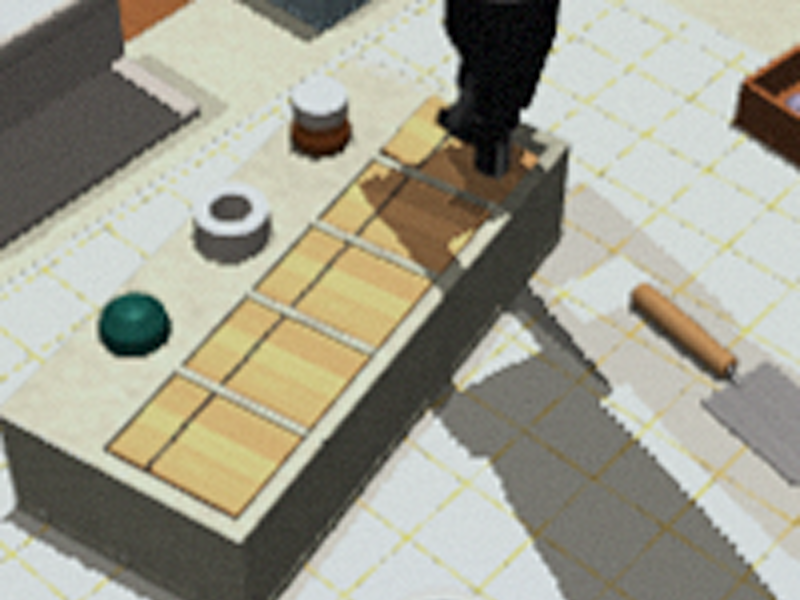

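The fingertip at (490,165) is on flap 4's long end. The flap's near edge has dropped below the frame at (530,150), and the other flaps are level. I'll push on down.

```bash
python3 -m handwheel '[0,0,3,0,0,0,0, 0,0,3,0,0,0,0, 0,0,3,0,0,0,0, 0,0,3,0,0,0,0, 0,0,3,0,0,0,0, 0,0,3,0,0,0,0, 0,0,3,0,0,0,0, 0,0,3,0,0,0,0, 0,0,1,0,0,0,0, 0,0,1,0,0,0,0]'; python3 -c "from h import *; state()"
```

```text
time_s: 6.45
position: [0.5639, -0.1068, 0.065]
eef_rot: [0.768, -0.641, 0.001, 0.0]
ft_force: [-0.7, -0.2, -0.2]
gripper_width: 0.0003
t 6.45 p [ 563.9 -106.8   65. ] F [-0.7 -0.2 -0.2] w 0.000
turn left (tool) [-0.0002 -0.0016  0.0007]
0 [507.  199.7 100. ] final-frame shift mm [-311.7    1.3  -35. ]
1 [520.9 122.9 100. ] final-frame shift mm [-233.7    1.3  -35. ]
2 [534.9  46.2 100. ] final-frame shift mm [-155.7    1.3  -35. ]
3 [548.8 -30.6 100. ] final-frame shift mm [-77.7   1.3 -35. ]
4 [ 562.7 -107.3  100. ] final-frame shift mm [  0.3   1.3 -35. ]
```

```bash
python3 -m handwheel '[0,0,1,0,0,0,0, 0,0,1,0,0,0,0, 0,0,1,0,0,0,0, 0,0,1,0,0,0,0, 0,0,0.5,0,0,0,0, 0,0,0.5,0,0,0,0, 0,0,0.5,0,0,0,0, 0,0,0.5,0,0,0,0, 0,0,0.5,0,0,0,0, 0,0,0.5,0,0,0,0]'; python3 -c "from h import *; state()"
```

```text
time_s: 7.7
position: [0.564, -0.1068, 0.06]
eef_rot: [0.768, -0.641, 0.0, 0.001]
ft_force: [-3.1, -0.4, 5.5]
gripper_width: -0.0001
t 7.70 p [ 564.  -106.8   60. ] F [-3.1 -0.4  5.5] w -0.000
turn left (tool) [ 0.0007 -0.0014  0.001 ]
0 [507.  199.7 100. ] final-frame shift mm [-311.7    1.4  -40. ]
1 [520.9 122.9 100. ] final-frame shift mm [-233.7    1.4  -40. ]
2 [534.9  46.2 100. ] final-frame shift mm [-155.7    1.4  -40. ]
3 [548.8 -30.6 100. ] final-frame shift mm [-77.7   1.4 -40. ]
4 [ 562.7 -107.3  100. ] final-frame shift mm [  0.3   1.4 -40. ]
```

```bash
python3 -m handwheel '[0,0,1,0,0,0,0, 0,0,1,0,0,0,0, 0,0,1,0,0,0,0, 0,0,1,0,0,0,0, 0,0,1,0,0,0,0, 0,0,1,0,0,0,0, 0,0,1,0,0,0,0, 0,0,1,0,0,0,0, 0,0,1,0,0,0,0, 0,0,1,0,0,0,0]'; python3 -c "from h import *; state()"
```

```text
time_s: 8.95
position: [0.564, -0.1068, 0.0599]
eef_rot: [0.768, -0.64, -0.001, 0.002]
ft_force: [-4.3, 0.5, 8.0]
gripper_width: -0.0
t 8.95 p [ 564.  -106.8   59.9] F [-4.3  0.5  8. ] w -0.000
turn left (tool) [ 0.0046 -0.0002  0.0021]
0 [507.  199.7 100. ] final-frame shift mm [-311.8    1.4  -40.1]
1 [520.9 122.9 100. ] final-frame shift mm [-233.8    1.4  -40.1]
2 [534.9  46.2 100. ] final-frame shift mm [-155.8    1.4  -40.1]
3 [548.8 -30.6 100. ] final-frame shift mm [-77.8   1.4 -40.1]
4 [ 562.7 -107.3  100. ] final-frame shift mm [  0.2   1.4 -40.1]
```

The finger has stopped at a depth of 40.1 mm. I'll make one firmer nudge to confirm the stop, then back straight out.

```bash
python3 -m handwheel '[0,0,2,0,0,0,0, 0,0,2,0,0,0,0, 0,0,2.5,0,0,0,0, 0,0,2.5,0,0,0,0, 0,0,2.5,0,0,0,0, 0,0,2.5,0,0,0,0, 0,0,2.5,0,0,0,0, 0,0,2.5,0,0,0,0, 0,0,2.5,0,0,0,0, 0,0,2.5,0,0,0,0]'; python3 -c "from h import *; state()"; python3 -m handwheel '[0,0,-3,0,0,0,0, 0,0,-8,0,0,0,0, 0,0,-12,0,0,0,0, 0,0,-20,0,0,0,0, 0,0,-25,0,0,0,0, 0,0,-25,0,0,0,0, 0,0,-25,0,0,0,0, 0,0,-25,0,0,0,0, 0,0,-20,0,0,0,0, 0,0,0,0,0,0,0]'
```

```text
time_s: 10.2
position: [0.5642, -0.1069, 0.0598]
eef_rot: [0.769, -0.639, -0.006, 0.005]
ft_force: [-8.5, 2.7, 15.8]
gripper_width: -0.0001
t 10.20 p [ 564.2 -106.9   59.8] F [-8.5  2.7 15.8] w -0.000
turn left (tool) [0.0144 0.0028 0.0045]
0 [507.  199.7 100. ] final-frame shift mm [-311.8    1.6  -40.2]
1 [520.9 122.9 100. ] final-frame shift mm [-233.8    1.6  -40.2]
2 [534.9  46.2 100. ] final-frame shift mm [-155.8    1.6  -40.2]
3 [548.8 -30.6 100. ] final-frame shift mm [-77.8   1.6 -40.2]
4 [ 562.7 -107.3  100. ] final-frame shift mm [  0.2   1.6 -40.2]
time_s: 11.45
position: [0.5676, -0.107, 0.2361]
eef_rot: [0.769, -0.639, -0.002, 0.003]
ft_force: [0.3, 0.5, 0.3]
gripper_width: 0.0001
```

The force rose to 16 N with no further travel, so that is the stop. I'll move aside and look.

```bash
python3 -m handwheel '[20,20,0,0,0,0,0, 30,30,0,0,0,0,0, 30,30,0,0,0,0,0, 30,30,0,0,0,0,0, 30,30,0,0,0,0,0, 30,30,0,0,0,0,0, 30,30,0,0,0,0,0, 20,20,0,0,0,0,0, 0,0,0,0,0,0,0, 0,0,0,0,0,0,0]'
python3 - <<'E'
from rig import *
from h import *
p,d=get_image("side"); q,e=get_image("top")
a=cv2.resize(p[140:290,180:380],None,fx=4,fy=4,interpolation=2); cv2.imwrite("pics/s2.png",a)
cv2.imwrite("pics/t2.png",q)
# short end of flap 4: height profile along chest x from side depth
for n,dd in (("side",d),("top",e)):
    m=camera_model(n); T=np.array(m["world_from_camera"]); ys,xs=np.nonzero(dd>0); v=dd[ys,xs]
    P=np.c_[(xs-m["cx"])/m["fx"]*v,-(ys-m["cy"])/m["fy"]*v,-v]@T[:3,:3].T+T[:3,3]
    L=P[:,:2]-C; cx=L@ex-.032; cy=L@ey
    for x in range(-80,32,8):
        s=(abs(cx-x/1000)<.004)&(abs(cy+.156)<.022)
        print(n,x,s.sum(),(P[s,2]*1000).mean().round(1) if s.any() else None)
E
```

```text
time_s: 12.7
position: [0.3824, -0.3673, 0.2266]
eef_rot: [0.769, -0.639, -0.011, 0.003]
ft_force: [-0.0, -0.4, -0.5]
gripper_width: -0.0002
side -80 16 97.4
side -72 0 None
side -64 0 None
side -56 6 47.9
side -48 22 55.5
side -40 27 66.2
side -32 48 76.3
side -24 44 86.0
side -16 46 96.1
side -8 51 105.4
side 0 41 115.1
side 8 9 117.7
side 16 7 84.3
side 24 38 92.8
top -80 12 99.5
top -72 30 33.6
top -64 46 34.5
top -56 59 46.8
top -48 49 60.8
top -40 54 70.3
top -32 54 81.7
top -24 51 91.6
top -16 57 101.0
top -8 58 111.6
top 0 50 120.0
top 8 10 116.9
top 16 59 85.8
top 24 42 99.5
```

View pics/s2.png

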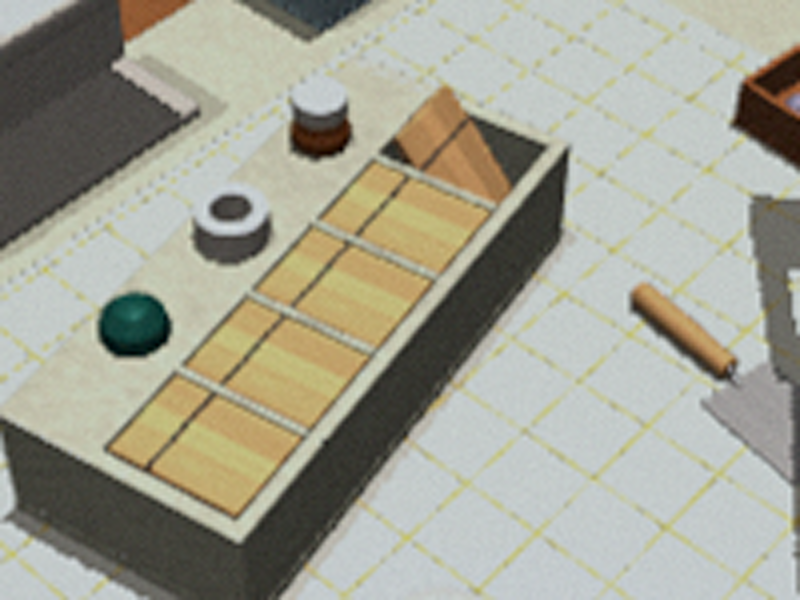

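View pics/t2.png

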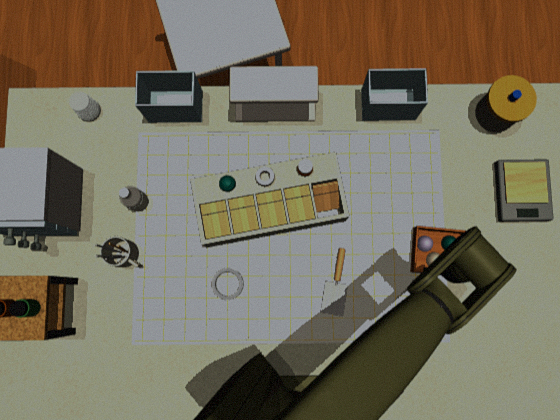

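Flap 4, at (450,150) in the side crop, stands tilted open. Its depth slope is about 1.25, which gives roughly 0.90 rad. The other four flaps are level and nothing around them has moved.

```bash
python3 -c "
from rig import *
print(close_job())"
```

```text
the job is handed in; nothing more can be done
None
```

Flap 4, at the chest's -y end, is the one over the empty compartment. It is now open to its stop, and the job is handed in, at about 13 s on the robot's clock.

- **Finding it:** I pressed flap 4 first because it was nearest. It sank 7.5 mm at about 1 N, where a packed flap would have needed over 40 N. I therefore never pressed the other four flaps.
- **Opening it:** The fingertip went down 40 mm and stopped. Pressing harder, up to a measured 16 N upward on the tool (18 N in all), gave no further travel. I then backed straight out and moved the arm clear.
- **Last checks:** After I let go, depth from both cameras gave a flap slope of about 1.25, or roughly 0.90 rad, which matches the stop. In the pictures the other four flaps were level, and nothing I could see on or around the chest had moved. The arm partly hid the spatula and the tray in the last top view.
- **Disagreements:**
  - The two cameras' depth heights on the tilted flap differed by about 5 mm, though their slopes agreed.
  - The force read near zero at the ends of the earlier pushes, below the stated 2 to 5 N. I put this down to reading it with the finger nearly at rest.

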